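# Make up the knife-maker's kit tray

### The job

Make up the kit for the walnut-and-brass knife: put the dark walnut handle block, the brass guard, the domed brass pommel and the steel collar in the blue tray, each centred on the black painted shape of its own outline, the same way up as it is now, and the two long parts lined up with their shapes. The pale ash handle block and the aluminium guard belong to another knife: leave them where they lie.

Things in the scene. Friction and masses are not known exactly. Their poses are not given: they have to be found in the camera images.
- walnut_handle: Knife handle block of dark brown walnut with two small brass dots on top, 95 (x) x 30 (y) x 26 (z) mm, about 50 g, lying flat. Lies on the bench to the right of the tray, among other things. Origin: centre of its underside; z up, x along its length.
- brass_guard: Knife guard: small yellow brass bar with a black slot mark on top, 50 (x) x 18 (y) x 14 (z) mm, about 105 g, lying flat. Lies on the bench to the right of the tray, among other things. Origin: centre of its underside; z up, x along its length.
- brass_pommel: Knife pommel: round yellow brass button with a domed top, 28 mm diameter, 22.5 mm high, straight-sided up to 16 mm, about 95 g, standing dome up. Lies on the bench to the right of the tray, among other things. Origin: centre of its underside; z up along its axis.
- steel_collar: Steel collar: bright ring 32 mm outside, 20 mm bore, 16 mm high, about 60 g, standing on its flat face, hole up. Lies on the bench to the right of the tray, among other things. Origin: centre of its underside; z up along its axis.
- insert_handle: White insert card 113 x 73 x 3 mm with a black painted long rectangle, 103 (x) x 38 (y) mm, in its middle: the place of the walnut handle block. Fixed in one of the four bays (two by two, 115 x 75 mm, 6 mm walls to 10 mm above the bench) of the fixed blue tray. Origin: centre of its underside, 4 mm above the bench; its top is 3 mm above that. x: long direction of the card, z up.
- insert_guard: White insert card 113 x 73 x 3 mm with a black painted short rectangle, 58 (x) x 26 (y) mm, in its middle: the place of the brass guard. Fixed in one of the four bays (two by two, 115 x 75 mm, 6 mm walls to 10 mm above the bench) of the fixed blue tray. Origin: centre of its underside, 4 mm above the bench; its top is 3 mm above that. x: long direction of the card, z up.
- insert_pommel: White insert card 113 x 73 x 3 mm with a black painted full disc, 38 mm across, in its middle: the place of the brass pommel. Fixed in one of the four bays (two by two, 115 x 75 mm, 6 mm walls to 10 mm above the bench) of the fixed blue tray. Origin: centre of its underside, 4 mm above the bench; its top is 3 mm above that. x: long direction of the card, z up.
- insert_collar: White insert card 113 x 73 x 3 mm with a black painted disc, 44 mm across, with a white 18 mm centre (a ring) in its middle: the place of the steel collar. Fixed in one of the four bays (two by two, 115 x 75 mm, 6 mm walls to 10 mm above the bench) of the fixed blue tray. Origin: centre of its underside, 4 mm above the bench; its top is 3 mm above that. x: long direction of the card, z up.
- ash_handle: Look-alike that stays: handle block of pale ash wood, same shape and size as the walnut one (95 x 30 x 26 mm), two brass dots on top. Lies on the bench to the right of the tray, among other things. Origin: centre of its underside; z up, x along its length.
- aluminium_guard: Look-alike that stays: guard of silver-grey aluminium, same shape and size as the brass one (50 x 18 x 14 mm). Lies on the bench to the right of the tray, among other things. Origin: centre of its underside; z up, x along its length.
Not all that is in view belongs to the job. There is more than one size of the walnut_handle; the one meant has the size given above.

How it is judged (in metres and radians):
At the end, for the whole second after the job is handed in: The four parts rest released and still on their own cards, centres within 12 mm of the card centres, upright as at the start (within 0.12 rad), handle block and guard parallel to their cards' x within 0.2 rad (either way round). The two look-alikes are within 30 mm of where they started (horizontal distance between walnut_handle and insert_handle below 0.012 m and z of walnut_handle in the frame of insert_handle between 0 and 0.006 m and angle between each of walnut_handle, brass_guard, brass_pommel, steel_collar's own z axis and vertical below 0.12 rad and linear speed of each of walnut_handle, brass_guard, brass_pommel, steel_collar below 0.02 m/s and angle between the x axis of walnut_handle and the x axis of insert_handle, either way round below 0.2 rad and horizontal distance between brass_guard and insert_guard below 0.012 m and z of brass_guard in the frame of insert_guard between 0 and 0.006 m and angle between the x axis of brass_guard and the x axis of insert_guard, either way round below 0.2 rad and horizontal distance between brass_pommel and insert_pommel below 0.012 m and z of brass_pommel in the frame of insert_pommel between 0 and 0.006 m and horizontal distance between steel_collar and insert_collar below 0.012 m and z of steel_collar in the frame of insert_collar between 0 and 0.006 m and distance of each of ash_handle, aluminium_guard from where it was at the start of the episode below 0.03 m); the robot touches nothing.
It fails at once if a look-alike (ash handle block or aluminium guard) is moved by more than 30 mm (distance of any of ash_handle, aluminium_guard from where it was at the start of the episode above 0.03 m).
It also fails if it takes over 104 s, if anything falls off the work surface, if the arm or the gripper's body presses on something with over 40 N, if the wrist force passes 120 N, or if a joint passes its speed limit or range.

### The arm

A 6-joint arm with a two-finger parallel gripper is mounted at the origin on the work surface. World frame = base frame: x ahead of the robot, y to its left, z up, the work surface at z = 0. Lengths are in mm, angles in degrees, forces in N, time in s.
With the tool pointing down it reaches from about 300 to 850 mm from the base axis. Payload 4.2 kg.
Tool frame: the origin (TCP) lies at the very end of the fingers, on their centre line; the grasp point (between the pads) lies 19 mm behind it (env.tcp_to_grasp is the distance from the TCP to the grasp point, in mm); z points along the fingers, y is the line along which they close (so a half turn about z gives the same grasp; the last joint's range is limited). The gripper opens to 91 mm and grips with 3 to 60 N. Pads are 32 mm wide; open, the fingers measure 118 mm over their backs; the gripper's body (76 mm by 178 mm) begins 60 mm behind the grasp point.
Start: joints at [62.051, 18.312, 89.639, -0, 72.044, -1.146], TCP at [259.286, 513.239, 213.976] pointing down, gripper open.
Joint ranges: [-177.97, 177.97], [-48.28, 115.42], [12.27, 149.76], [-77.06, 257.06], [2.81, 150.46], [-146.56, 146.56]. Speed limits (degrees/s): [147.25, 147.25, 180, 180, 180, 180].

### API

Orientations are given as [roll, pitch, yaw] about the fixed x, y, z axes, in that order (R = Rz(yaw) Ry(pitch) Rx(roll)).
In Python, from workcell import env gives the robot as it stands.
- The arm moves only by the tool move_arm, never from a script. Its argument "plan" is a list of rows, each a list of 3 entries, a list of its own where there are three numbers: the shift along the world's x, y, z in cm, then the turn about the world's z in degrees, then the closure, from 0 (fully open) to 1 (shut). In form: [[[x, y, z], turn, claw], ...]. A call has 1 to 5 rows; each row shifts and turns the commanded pose from where the row before left it; what a row does not reach is not made up. A row lasts 1/10 s, in which the tool goes at most 50 mm and 8.59 degrees, less where a joint would pass 70% of its speed; a pose out of reach is approached as far as the arm can. A call is refused whole if a number of a shift passes 5 or a number of a turn 8.59, either way. A call with a gripper value outside its range is refused whole. The fingers move at their own pace and stop on an object; "squeeze" is the grip in N (left out, the last holds). Time passes only in rows, so rows that do not move let the fingers close. It gives the time, the measured TCP pose, the force, the opening and the grip force at its end, in the units of the state.
- env.state(): the state, without advancing time (a new reading comes with each control period).
- env.grab_frame(name): name is "scene" or "side" or "wrist"; returns a dict with "frame" (420x560x3 uint8, red, green, blue), "z_map" (420x560 float32, mm along the optical axis (not along the pixel's ray), 0 where there is no reading), "fovy" (degrees; the focal length in pixels is half the picture's height over the tangent of half this angle, whatever the lens; pixels are square), "cx", "cy" (the principal point, pixels), "D" ([k1, k2, p1, p2, k3] as OpenCV has them; the pictures are not rectified), "position" and "orientation" of the camera in the world. Camera axes: x right, y down, z forward; pixel columns grow to the right and rows downward; lengths in mm; the calibration is good to about 2 mm. A picture is of the moment at which its call begins.
- env.job_done(): hands the job in; it is judged then, once.
Trained networks look in a picture, given as the dict that the camera call returned (one of the last four; its "shot" number tells which), for a name from the list of things; names that differ only in an ending like _2 or _b are one class to them, and where a whole thing is asked for, a point or a joint stands for the part that bears it (a point fixed in the world has none). Each returns a list of dicts, best first, with "score" (0 to 1); they miss things now and then, are a little off and sometimes report something else, mostly with a low value. They report only what shows in the picture. A call takes as long as a camera call. They do not tell look-alikes from the thing itself.
- env.search_frame(picture, label): "point" ([column, row] in pixels, amid what is visible of it).
- env.landmark_of(picture, label): "point" ([column, row] in pixels: a listed point, or the origin of a listed thing).
The state is a dict: "time_s": time; "qpos": joint angles; "qvel": joint speeds; "effort": joint torques, N m; "ee_pos": TCP position; "ee_rot": TCP orientation; "force": force on the tool from outside, world axes, zero at the start; "torque": the same for the moment, N m; "gripper_width": finger opening in mm; "gripper_force": force on a finger pad.
Only numpy, scipy, OpenCV 4.12 (cv2) and the standard library are available. Lean on these libraries where they do the work, as an engineer would, in place of code of your own. Each camera call takes 0.05 s, during which the arm holds its last target. There are 200 camera calls.

## Working session

There is one attempt and no reset: what is moved stays moved. The work goes in short steps, Python scripts to look and compute and a tool call to move; the robot and the scene stay as the last step left them, time stands still between calls to the robot, and variables do not carry over. Pictures are saved under pics/ and viewed, at most 14 in all, crops included, and the job is handed in when it is done.

Besides the shell and the picture viewer there is one more tool, called after "Emit:" as name([rows], argument=value, ...), one row to a line, values as JSON. move_arm: Moves the arm, as the interface text tells. Its arguments: {"type":"object","properties":{"plan":{"type":"array","items":{"type":"array"}},"squeeze":{"type":"number"}},"required":["plan"]}

```bash
mkdir -p pics; ls
cat > h.py <<'E'
import numpy as np, cv2, pickle
from scipy.spatial.transform import Rotation as Ro
from workcell import env
def K(f):
    h=f["frame"].shape[0]; F=h/2/np.tan(np.radians(f["fovy"])/2)
    return np.array([[F,0,f["cx"]],[0,F,f["cy"]],[0,0,1.]])
def Rm(f):
    o=np.array(f["orientation"],float)
    return o if o.shape==(3,3) else Ro.from_euler('xyz',o,degrees=True).as_matrix()
def save(f,n): cv2.imwrite('pics/'+n,f["frame"][:,:,::-1])
def ray(f,pts):
    p=cv2.undistortPoints(np.array(pts,float).reshape(-1,1,2),K(f),np.array(f["D"],float)).reshape(-1,2)
    return np.c_[p,np.ones(len(p))]@Rm(f).T
def onz(f,pts,z):
    r=ray(f,pts); c=np.array(f["position"]); return c+r*((z-c[2])/r[:,2])[:,None]
def cloud(f):
    h,w=f["z_map"].shape; u,v=np.meshgrid(np.arange(w),np.arange(h))
    r=ray(f,np.stack([u,v],-1).reshape(-1,2)).reshape(h,w,3)
    P=np.array(f["position"])+r*f["z_map"][...,None]; P[f["z_map"]==0]=np.nan; return P
E
python3 - <<'E'
from h import *
for n in ["scene","side","wrist"]:
    f=env.grab_frame(n); save(f,n+'0.png'); pickle.dump(f,open(n+'0.pkl','wb'))
    print(n,{k:f[k] for k in f if k not in("frame","z_map")})
    for l in ["walnut_handle","brass_guard","brass_pommel","steel_collar","insert_handle","insert_guard","insert_pommel","insert_collar"]:
        print(l,[(np.round(d["point"]),round(d["score"],2)) for d in env.landmark_of(f,l)] if 1 else 0)
print(env.state())
E
```

```text
pics
scene {'fovy': 49.37392424438528, 'cx': 279.5897000990551, 'cy': 209.9106916424911, 'D': array([-0.03607033,  0.        ,  0.        ,  0.        ,  0.        ]), 'position': array([ 797.91740647, -462.39660131,  867.89457299]), 'orientation': array([-147.29536904,    0.76079274,   36.42565525]), 'shot': 1}
walnut_handle [(array([183., 222.]), 0.79), (array([346., 151.]), 0.66), (array([318., 266.]), 0.55)]
brass_guard [(array([252., 333.]), 0.8)]
brass_pommel [(array([285., 299.]), 0.54), (array([380., 128.]), 0.47)]
steel_collar [(array([208., 298.]), 0.68)]
insert_handle [(array([371., 169.]), 0.8), (array([347., 147.]), 0.72)]
insert_guard [(array([349., 150.]), 0.56)]
insert_pommel [(array([404., 144.]), 0.63)]
insert_collar [(array([385., 127.]), 0.91)]
side {'fovy': 47.05269381019076, 'cx': 273.6107197563387, 'cy': 210.80512374719424, 'D': array([-0.01113295,  0.        ,  0.        ,  0.        ,  0.        ]), 'position': array([ 117.63635533, -839.51781548,  551.78300153]), 'orientation': array([-121.32307978,   -0.4087005 ,  -21.16131143]), 'shot': 2}
walnut_handle [(
[... 885 characters left out ...]
t_pommel []
insert_collar []
{'time_s': 1.35, 'qpos': array([ 6.20514541e+01,  1.83128672e+01,  8.96417082e+01, -6.76284207e-04,
        7.20443484e+01, -1.14804896e+00]), 'qvel': array([ 0.03225347, -0.01636796,  0.09928742,  0.02405408, -0.03932273,
        0.02642775]), 'effort': array([ 2.19458241e-03, -4.12356949e+01, -2.32232577e+01,  7.29825720e-02,
        3.76992859e-02, -1.32382851e-05]), 'ee_pos': array([259.27732792, 513.21699307, 213.9478367 ]), 'ee_rot': array([1.79998937e+02, 6.64784270e-04, 1.53199712e+02]), 'force': array([-0.16369044, -0.03018201,  0.5866877 ]), 'torque': array([ 0.0040455 , -0.05210987,  0.04809884]), 'gripper_force': 0.0, 'gripper_width': 91.620033972555}
```

Run:
```python
import cv2
a=cv2.imread('pics/scene0.png'); cv2.imwrite('pics/sc_a.png',cv2.resize(a[90:370,130:450],(800,700))[:600] if 0 else cv2.resize(a[100:370,130:450],(711,600),interpolation=2))
a=cv2.imread('pics/side0.png'); cv2.imwrite('pics/sd_a.png',cv2.resize(a[120:330,180:460],(800,600),interpolation=2))
```

```text
(no output)
```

View pics/sc_a.png

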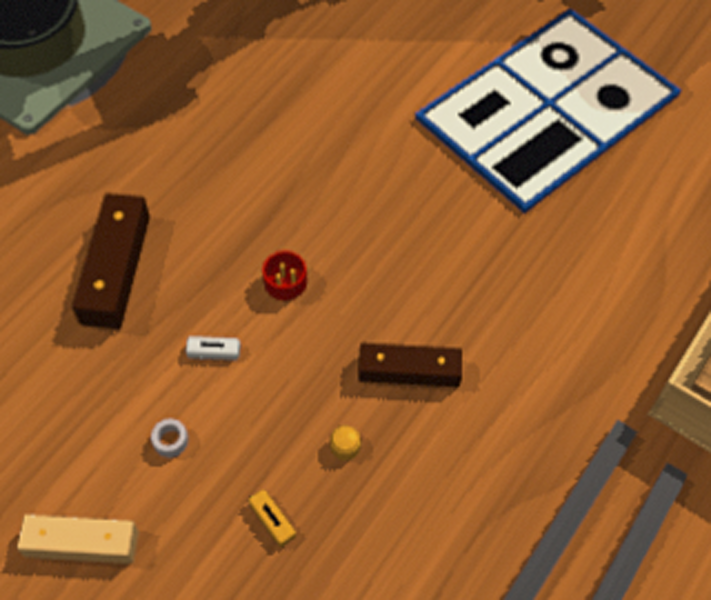

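View pics/sd_a.png

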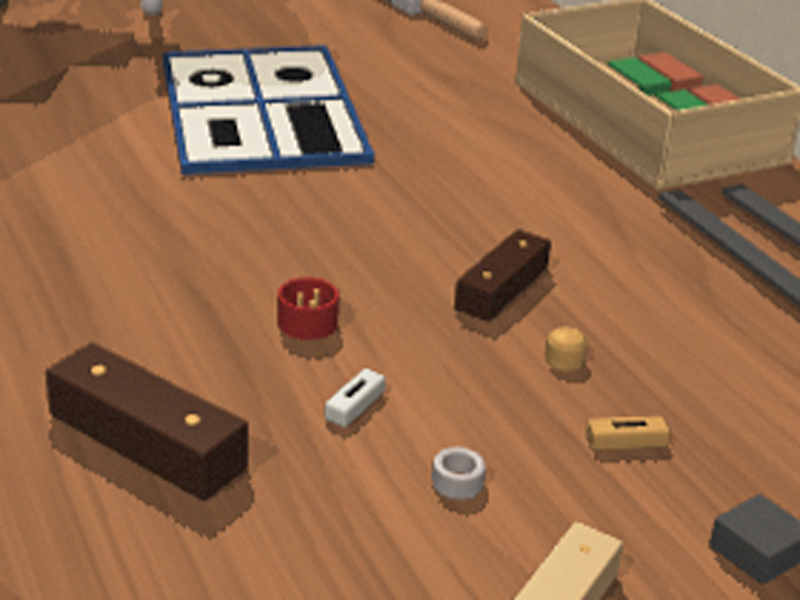

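Scene view: a large walnut block at (180,217), a smaller one at (315,264), the ash block at (165,342), the aluminium guard (226,256), brass guard (252,333), pommel (286,298), collar (206,297), a red cup (258,224); the tray is around (377,149). The smaller walnut block matches the ash one, so it should be the 95 mm one. I'll measure to confirm.

```bash
cat >> h.py <<'E'
def rect(P): 
    (c,s,a)=cv2.minAreaRect(P[:,:2].astype(np.float32))
    if s[0]<s[1]: s=s[::-1]; a+=90
    return np.round(c,1),np.round(s,1),round((a+90)%180-90,1)
E
python3 - <<'E'
from h import *
import pickle
for n in ["scene","side"]:
    f=pickle.load(open(n+'0.pkl','rb')); P=cloud(f); z=P[...,2]
    flat=z[(abs(z)<15)]; print(n,'bench z',np.median(flat), 'z at walnut')
    b=np.median(flat)
    m=((z>b+7)&(z<90)&(P[...,0]>150)&(P[...,0]<900)).astype(np.uint8)
    k,L,S,C=cv2.connectedComponentsWithStats(m,connectivity=8)
    for i in range(1,k):
        if S[i,4]<40: continue
        q=P[L==i]; top=np.percentile(q[:,2],95); t=q[q[:,2]>top-4]
        print(np.round(C[i]),S[i,4],'top',round(top,1),*rect(t), f["frame"][L==i].mean(0).round())
    # black marks
    g=f["frame"].max(2); w=(f["frame"].min(2)>150)
E
```

```text
scene bench z -0.4259523719865115 z at walnut
[367.  30.] 1371 top 81.7 [277.8 614.7] [121.8  19.7] -23.1 [50. 48. 31.]
[450.  31.] 670 top 86.9 [513.7 732.2] [72.7 26.7] 25.0 [105. 101.  92.]
[422.  71.] 166 top 85.3 [521.8 537.1] [12.2  9.5] 56.1 [94. 84. 79.]
[537.  93.] 632 top 86.5 [800.7 629.6] [40.6 24.6] 0.3 [125. 117. 105.]
[374. 151.] 2814 top 11.1 [543.2 266.2] [251.9 171.2] 75.5 [120. 126. 130.]
[505. 145.] 837 top 21.3 [800.9 439.4] [200.5  42.4] -79.1 [161. 136. 115.]
[179. 216.] 1353 top 39.0 [ 297.9 -172.4] [136.8  43.7] -60.8 [61. 29. 11.]
[473. 254.] 4749 top 69.6 [850.  120.1] [243.5  99.9] -90.0 [118. 108.  58.]
[257. 222.] 267 top 27.2 [445.  -83.9] [43.5 41.5] 68.3 [114.  26.  10.]
[225. 255.] 198 top 16.2 [ 437.3 -185.1] [48.9 18.2] 32.7 [180. 172. 160.]
[314. 263.] 788 top 28.1 [598.6 -92.5] [93.8 30.4] 32.1 [63. 32. 13.]
[206. 296.] 155 top 17.4 [ 463.8 -276.9] [30.3 30. ] 42.0 [161. 146. 139.]
[369. 360.] 1807 top 24.1 [ 791.8 -275.6] [97.4 21. ] -88.8 [120.  55.  50.]
[285. 298.] 167 top 22.4 [ 594.  -188.1] [23.7 22.7] -85.6 [185. 128.  36.]
[403. 368.] 15
[... 1055 characters left out ...]
1.5  17.9] 89.3 [122.  65.  61.]
[355. 214.] 555 top 26.2 [597.4 -93.1] [97. 31.] 32.1 [65. 42. 30.]
[287. 226.] 359 top 25.1 [443.6 -85. ] [43.3 42.9] -1.7 [119.  45.  37.]
[378. 240.] 148 top 21.8 [ 593.2 -187.8] [23.1 22.4] -27.2 [175. 132.  77.]
[231. 265.] 2006 top 37.4 [ 296.7 -172.7] [136.3  44.3] -60.0 [70. 47. 35.]
[304. 257.] 194 top 14.6 [ 434.8 -185.7] [49.5 18. ] 31.5 [180. 176. 165.]
[400. 270.] 239 top 14.5 [ 581.8 -282.1] [49.6 19.2] -20.6 [174. 131.  76.]
[340. 284.] 204 top 15.8 [ 462.1 -279. ] [32.2 29.9] -73.4 [158. 148. 141.]
[447. 307.] 637 top 22.2 [ 595.9 -394.4] [43.7 41.5] 12.2 [75. 72. 69.]
[375. 328.] 1202 top 26.2 [ 461.9 -394.4] [96.6 30.8] 33.1 [198. 166. 119.]
```

```bash
python3 - <<'E'
from h import *
import pickle
for n in ["scene","side"]:
    f=pickle.load(open(n+'0.pkl','rb')); P=cloud(f)
    R=Ro.from_euler('z',75.8,degrees=True).as_matrix()[:2,:2]
    q=(P[...,:2]-[542.3,266.2])@R
    ins=(abs(q[...,0])<118)&(abs(q[...,1])<78)&(abs(P[...,2]-7)<8)
    m=(ins&(f["frame"].max(2)<75)).astype(np.uint8)
    k,L,S,C=cv2.connectedComponentsWithStats(m)
    for i in range(1,k):
        if S[i,4]<60: continue
        v,u=np.nonzero(L==i); X=onz(f,np.c_[u,v],7.0)
        hgt=np.median(P[L==i][:,2])
        c,s,a=rect(X); print(n,C[i].round(),S[i,4],'z',hgt.round(1),'mean',X.mean(0).round(1),c,s,a,'local',((c-[542.3,266.2])@R).round(1))
E
python3 - <<'E'
import cv2
a=cv2.imread('pics/scene0.png'); cv2.imwrite('pics/close1.png',cv2.resize(a[240:320,240:360],(780,520),interpolation=2))
E
```

```text
scene [382. 125.] 105 z 6.2 mean [517.8 334.9   7. ] [517.6 335.5] [38.9 37.9] 68.3 local [61.1 40.9]
scene [406. 143.] 117 z 6.3 mean [596.1 315.7   7. ] [596.2 316.1] [33.1 31.6] -21.9 local [ 61.6 -40. ]
scene [348. 149.] 150 z 7.0 mean [489.2 217.    7. ] [489.  217.2] [53.7 22. ] 76.3 local [-60.6  39.7]
scene [371. 169.] 478 z 7.2 mean [567.4 197.2   7. ] [567.5 198.2] [99.  34.2] 76.5 local [-59.7 -41.1]
side [289. 165.] 229 z 6.4 mean [565.2 193.6   7. ] [565.7 195.8] [101.9  34.5] 76.6 local [-62.5 -40. ]
side [258. 166.] 80 z 6.6 mean [487.  213.7   7. ] [487.1 214.1] [49.2 22.4] 77.1 local [-64.   40.7]
```

View pics/close1.png

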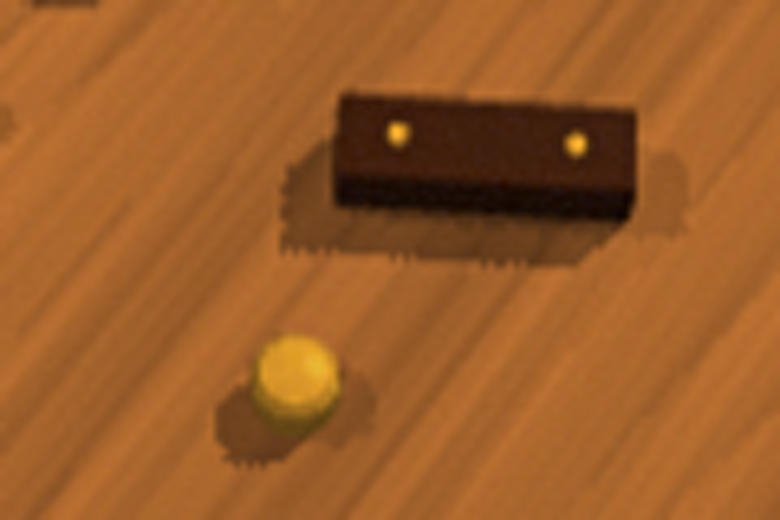

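Candidates for the walnut handle: (180,217) measures 137×44×38 mm, so it is the wrong size; (315,264) measures 95×30×27 mm and is the one. (165,342) is ash. For the guard I choose (252,333), which is yellow; (225,255) is aluminium. The crop shows the 95 mm walnut block with its two brass dots and the pommel below it.

Emit:
move_arm([
  [[2.26,-4.04,-0.7],-8.08,0],
  [[2.26,-4.04,-0.7],-8.08,0],
  [[2.26,-4.04,-0.7],-8.08,0],
  [[2.26,-4.04,-0.7],-8.08,0],
  [[2.26,-4.04,-0.7],-8.08,0],
], squeeze=30)

```text
time_s: 1.85
ee_pos: [372.9, 309.7, 178.9]
ee_rot: [179.9, -0.0, 112.5]
force: [0.8, 1.1, -0.1]
gripper_width: 91.1
gripper_force: 0.0
```

Emit:
move_arm([
  [[2.26,-4.04,-0.7],-8.08,0],
  [[2.26,-4.04,-0.7],-8.08,0],
  [[2.26,-4.04,-0.7],-8.08,0],
  [[2.26,-4.04,-0.7],-8.08,0],
  [[2.26,-4.04,-0.7],-8.08,0],
])

```text
time_s: 2.35
ee_pos: [486.1, 107.5, 144.0]
ee_rot: [180.0, -0.0, 72.1]
force: [0.5, 0.9, -0.7]
gripper_width: 91.3
gripper_force: 0.0
```

Emit:
move_arm([
  [[2.26,-4.04,-0.7],-8.08,0],
  [[2.26,-4.04,-0.7],-8.08,0],
  [[2.26,-4.04,-0.7],-8.08,0],
  [[2.26,-4.04,-0.7],-8.08,0],
  [[2.26,-4.04,-0.7],-8.08,0],
])

```text
time_s: 2.85
ee_pos: [599.1, -94.6, 108.8]
ee_rot: [180.0, -0.0, 31.6]
force: [1.0, 0.1, 0.7]
gripper_width: 91.1
gripper_force: 0.0
```

Emit:
move_arm([
  [[0,0,0],0,0],
  [[0,0,0],0,0],
  [[0,0,0],0,0],
])

```text
time_s: 3.15
ee_pos: [597.7, -91.9, 109.0]
ee_rot: [-180.0, 0.0, 32.1]
force: [1.2, -0.2, -0.2]
gripper_width: 91.3
gripper_force: 0.0
```

Emit:
move_arm([
  [[0,-0.1,-3.5],0,0],
  [[0,0,-3.5],0,0],
  [[0,0,-2.4],0,0],
  [[0,0,-1],0,0],
  [[0,0,0],0,0],
])

```text
time_s: 3.65
ee_pos: [597.3, -92.5, 4.3]
ee_rot: [-179.9, 0.1, 32.1]
force: [-0.3, 0.5, 1.3]
gripper_width: 91.1
gripper_force: 0.0
```

Emit:
move_arm([
  [[0,0,0],0,1],
  [[0,0,0],0,1],
  [[0,0,0],0,1],
  [[0,0,0],0,1],
  [[0,0,0],0,1],
])

```text
time_s: 4.15
ee_pos: [598.5, -93.8, 5.4]
ee_rot: [180.0, -0.0, 32.0]
force: [1.0, -0.4, -0.1]
gripper_width: 54.0
gripper_force: 0.0
```

Emit:
move_arm([
  [[0,0,0],0,1],
  [[0,0,0],0,1],
  [[0,0,0],0,1],
  [[0,0,0],0,1],
  [[0,0,0],0,1],
])

```text
time_s: 4.65
ee_pos: [598.2, -93.8, 5.0]
ee_rot: [-180.0, 0.0, 32.0]
force: [0.0, 0.9, -0.6]
gripper_width: 29.9
gripper_force: 30.0
```

Emit:
move_arm([
  [[0,0,3],0,1],
  [[0,0,3],0,1],
  [[-0.39,3.64,0],5.5,1],
  [[-0.39,3.64,0],5.5,1],
  [[-0.39,3.64,0],5.5,1],
])

```text
time_s: 5.15
ee_pos: [586.4, 16.3, 65.2]
ee_rot: [180.0, -0.0, 48.7]
force: [0.8, -0.1, -0.6]
gripper_width: 30.1
gripper_force: 30.0
```

Emit:
move_arm([
  [[-0.39,3.64,0],5.5,1],
  [[-0.39,3.64,0],5.5,1],
  [[-0.39,3.64,0],5.5,1],
  [[-0.39,3.64,0],5.5,1],
  [[-0.39,3.64,0],5.5,1],
])

```text
time_s: 5.65
ee_pos: [566.7, 198.8, 64.9]
ee_rot: [180.0, 0.0, 76.2]
force: [0.7, 0.0, -0.2]
gripper_width: 29.9
gripper_force: 30.0
```

Emit:
move_arm([
  [[0,0,-1],0,1],
  [[0,0,-1],0,1],
  [[0,0,0],0,1],
  [[0,0,0],0,1],
])

```text
time_s: 6.05
ee_pos: [566.9, 196.1, 44.4]
ee_rot: [-179.9, 0.1, 75.9]
force: [-0.3, -0.3, -0.8]
gripper_width: 29.8
gripper_force: 30.0
```

Emit:
move_arm([
  [[0,0.1,-1.5],0,1],
  [[0,0,-1],0,1],
  [[0,0,-0.5],0,1],
  [[0,0,-0.25],0,1],
  [[0,0,0],0,1],
])

```text
time_s: 6.55
ee_pos: [567.3, 198.3, 12.5]
ee_rot: [180.0, -0.0, 76.0]
force: [0.1, -0.4, 0.8]
gripper_width: 29.6
gripper_force: 30.0
```

Emit:
move_arm([
  [[0,0,0],0,0.52],
  [[0,0,0],0,0.52],
  [[0,0,0],0,0.52],
  [[0,0,0],0,0.52],
  [[0,0,1],0,0.52],
])

```text
time_s: 7.05
ee_pos: [566.0, 198.1, 21.7]
ee_rot: [-179.9, 0.1, 76.0]
force: [0.1, -0.5, 0.2]
gripper_width: 43.5
gripper_force: 0.0
```

Emit:
move_arm([
  [[0,0,2],0,0.52],
  [[0,0,3],0,0.52],
  [[0,0,3],0,0.52],
  [[0,0,0],0,0.52],
])

```text
time_s: 7.45
ee_pos: [570.1, 199.5, 107.8]
ee_rot: [179.5, -0.3, 76.0]
force: [0.6, -0.4, 0.3]
gripper_width: 43.5
gripper_force: 0.0
```

Emit:
move_arm([
  [[0.26,-3.86,0],0,0.3],
  [[0.26,-3.86,0],0,0.3],
  [[0.26,-3.86,0],0,0.3],
  [[0.26,-3.86,0],0,0.3],
  [[0.26,-3.86,0],0,0.3],
])

```text
time_s: 7.95
ee_pos: [579.6, 4.0, 102.2]
ee_rot: [-180.0, 0.0, 76.0]
force: [0.2, -0.5, -0.3]
gripper_width: 63.8
gripper_force: 0.0
```

Emit:
move_arm([
  [[0.26,-3.86,0],0,0.3],
  [[0.26,-3.86,0],0,0.3],
  [[0.26,-3.86,0],0,0.3],
  [[0.26,-3.86,0],0,0.3],
  [[0.26,-3.86,0],0,0.3],
])

```text
time_s: 8.45
ee_pos: [592.6, -189.0, 102.2]
ee_rot: [-180.0, -0.0, 76.0]
force: [-0.5, 0.4, 0.4]
gripper_width: 64.0
gripper_force: 0.0
```

Emit:
move_arm([
  [[0,0,-3],0,0.3],
  [[0,0,-2],0,0.3],
  [[0,0,0],0,0.3],
  [[0,0,0],0,0.3],
])

```text
time_s: 8.85
ee_pos: [593.0, -187.4, 52.4]
ee_rot: [-180.0, -0.0, 76.0]
force: [-0.3, -0.5, 0.5]
gripper_width: 63.7
gripper_force: 0.0
```

Run:
```python
from h import *
f=env.grab_frame("scene"); P=cloud(f); R=Ro.from_euler('z',76,degrees=True).as_matrix()[:2,:2]
q=(P[...,:2]-[542.3,266.2])@R
m=(abs(q[...,0])<118)&(abs(q[...,1])<78)&(P[...,2]>25)&(P[...,2]<45)
print(m.sum(),rect(P[m]) if m.sum()>20 else '',np.median(P[m][:,2]))
w=env.grab_frame("wrist");save(w,'w1.png');Pw=cloud(w)
m=(abs(Pw[...,0]-593)<40)&(abs(Pw[...,1]+188)<40)&(Pw[...,2]>8)&(Pw[...,2]<30); print(m.sum(),rect(Pw[m]) if m.sum()>20 else '', np.percentile(Pw[m][:,2],95) if m.sum() else '')
print(env.state()["ee_pos"])
```

```text
464 (array([568.9, 197.9]), array([95.2, 31.9]), 74.7) 31.882279098376046
1131 (array([ 593.9, -187.3]), array([27.4, 27.2]), -72.5) 23.7486162410696
[ 593.98541236 -187.52148668   53.72911245]
```

Emit:
move_arm([
  [[0,0,-2],0,0.3],
  [[0,0,-2],0,0.3],
  [[0,0,-0.9],0,0.3],
  [[0,0,0],0,0.3],
  [[0,0,0],0,1],
])

```text
time_s: 9.45
ee_pos: [593.9, -187.7, 4.5]
ee_rot: [179.9, 0.0, 76.0]
force: [-0.6, 0.2, 0.2]
gripper_width: 58.5
gripper_force: 0.0
```

Emit:
move_arm([
  [[0,0,0],0,1],
  [[0,0,0],0,1],
  [[0,0,0],0,1],
  [[0,0,0],0,1],
  [[0,0,0],0,1],
])

```text
time_s: 9.95
ee_pos: [593.3, -187.6, 3.8]
ee_rot: [180.0, 0.0, 76.0]
force: [0.5, -0.5, 2.7]
gripper_width: 26.0
gripper_force: 30.0
```

Emit:
move_arm([
  [[0,0,0],0,1],
  [[0,0,0],0,1],
  [[0,0,0],0,1],
  [[0,0,0],0,1],
])

```text
time_s: 10.35
ee_pos: [593.3, -187.6, 3.8]
ee_rot: [180.0, 0.0, 76.0]
force: [-0.4, 0.5, 4.3]
gripper_width: 26.6
gripper_force: 30.1
```

Run:
```python
from h import *
f=env.grab_frame("side"); w=env.grab_frame("wrist")
a=cv2.resize(f["frame"][190:270,340:420],(400,400),interpolation=2); b=cv2.resize(w["frame"][210:420,170:380],(400,400),interpolation=2)
cv2.imwrite('pics/g1.png',np.hstack([a,b])[:,:,::-1])
```

```text
(no output)
```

View pics/g1.png

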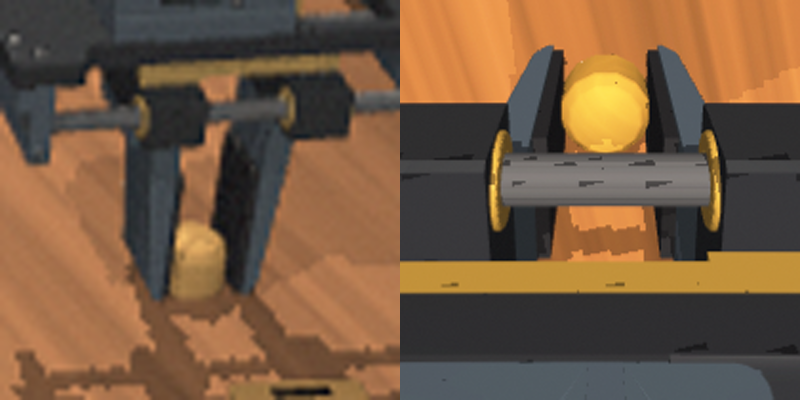

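The side and wrist crops show the pommel upright between the pads, but the width of 26 mm and the upward force suggest the pads are gripping the edge of the dome. I'll regrip lower.

Emit:
move_arm([
  [[0,0,0],0,0.5],
  [[0,0,0],0,0.5],
  [[0,0,-0.15],0,0.5],
  [[0,0,-0.1],0,0.5],
  [[0,0,0],0,0.5],
])

```text
time_s: 10.95
ee_pos: [592.8, -187.5, 0.6]
ee_rot: [-180.0, -0.0, 76.0]
force: [-0.9, -0.8, 0.2]
gripper_width: 45.9
gripper_force: 0.0
```

Emit:
move_arm([
  [[0,0,0],0,1],
  [[0,0,0],0,1],
  [[0,0,0],0,1],
  [[0,0,0],0,1],
  [[0,0,0],0,1],
])

```text
time_s: 11.45
ee_pos: [593.1, -187.6, 0.9]
ee_rot: [180.0, -0.0, 76.0]
force: [0.7, 0.2, 0.2]
gripper_width: 26.6
gripper_force: 30.0
```

Emit:
move_arm([
  [[0,0,0],0,1],
  [[0,0,0],0,1],
])

```text
time_s: 11.65
ee_pos: [593.1, -187.6, 1.0]
ee_rot: [180.0, 0.0, 76.0]
force: [-0.5, -0.3, -1.0]
gripper_width: 26.5
gripper_force: 30.0
```

Emit:
move_arm([
  [[0,0,2],0,1],
  [[0,0,2],0,1],
  [[0,0,2],0,1],
  [[0.05,4,0],0,1],
  [[0.05,4,0],0,1],
])

```text
time_s: 12.15
ee_pos: [594.4, -107.6, 61.8]
ee_rot: [179.9, -0.0, 75.8]
force: [0.0, -0.4, -0.7]
gripper_width: 26.2
gripper_force: 30.0
```

Emit:
move_arm([
  [[0.02,4.2,0],0,1],
  [[0.02,4.2,0],0,1],
  [[0.02,4.2,0],0,1],
  [[0.02,4.2,0],0,1],
  [[0.02,4.2,0],0,1],
])

```text
time_s: 12.65
ee_pos: [594.7, 104.1, 61.0]
ee_rot: [-180.0, 0.0, 76.0]
force: [0.8, -0.6, -1.2]
gripper_width: 26.6
gripper_force: 30.0
```

Emit:
move_arm([
  [[0.02,4.25,0],0,1],
  [[0.02,4.25,0],0,1],
  [[0.02,4.25,0],0,1],
  [[0.02,4.25,0],0,1],
  [[0.02,4.25,0],0,1],
])

```text
time_s: 13.15
ee_pos: [595.7, 316.6, 60.9]
ee_rot: [-180.0, 0.0, 76.0]
force: [0.8, -0.5, -1.0]
gripper_width: 26.6
gripper_force: 30.0
```

Emit:
move_arm([
  [[0,0,-2],0,1],
  [[0,0,0],0,1],
  [[0,0,0],0,1],
])

```text
time_s: 13.45
ee_pos: [595.5, 314.3, 40.4]
ee_rot: [-179.9, 0.1, 76.0]
force: [-0.2, -0.8, -0.6]
gripper_width: 26.2
gripper_force: 30.0
```

Emit:
move_arm([
  [[0,0.05,-1.5],0,1],
  [[0,0,-1],0,1],
  [[0,0,-0.5],0,1],
  [[0,0,-0.25],0,1],
  [[0,0,0],0,1],
])

```text
time_s: 13.95
ee_pos: [596.2, 315.1, 8.4]
ee_rot: [-180.0, 0.0, 76.0]
force: [0.5, 0.1, -0.4]
gripper_width: 26.3
gripper_force: 30.0
```

Emit:
move_arm([
  [[0,0,0],0,0.58],
  [[0,0,0],0,0.58],
  [[0,0,0],0,0.58],
  [[0,0,0],0,0.58],
  [[0,0,1],0,0.58],
])

```text
time_s: 14.45
ee_pos: [595.1, 315.0, 17.5]
ee_rot: [-179.9, 0.1, 76.0]
force: [-0.1, -1.4, 0.4]
gripper_width: 38.0
gripper_force: 0.0
```

Emit:
move_arm([
  [[0,0,2],0,0.58],
  [[0,0,3],0,0.58],
  [[0,0,3],0,0.58],
  [[0,0,0],0,0.58],
  [[0,0,0],0,0.58],
])

```text
time_s: 14.95
ee_pos: [596.5, 315.7, 99.9]
ee_rot: [179.9, -0.1, 76.0]
force: [0.9, -0.4, -0.2]
gripper_width: 38.2
gripper_force: 0.0
```

Emit:
move_arm([
  [[-0.09,-3.98,0],-6.27,0.4],
  [[-0.09,-3.98,0],-6.27,0.4],
  [[-0.09,-3.98,0],-6.27,0.4],
  [[-0.09,-3.98,0],-6.27,0.4],
  [[-0.09,-3.98,0],-6.27,0.4],
])

```text
time_s: 15.45
ee_pos: [590.3, 114.8, 97.1]
ee_rot: [-179.9, 0.1, 44.4]
force: [-0.1, -0.5, 0.4]
gripper_width: 55.3
gripper_force: 0.0
```

Emit:
move_arm([
  [[-0.09,-3.98,0],-6.27,0.4],
  [[-0.09,-3.98,0],-6.27,0.4],
  [[-0.09,-3.98,0],-6.27,0.4],
  [[-0.09,-3.98,0],-6.27,0.4],
  [[-0.09,-3.98,0],-6.27,0.4],
])

```text
time_s: 15.95
ee_pos: [585.8, -84.0, 97.2]
ee_rot: [-179.9, 0.1, 13.0]
force: [0.4, -0.5, 0.2]
gripper_width: 54.6
gripper_force: 0.0
```

Emit:
move_arm([
  [[-0.09,-3.98,0],-6.27,0.4],
  [[-0.09,-3.98,0],-6.27,0.4],
  [[-0.09,-3.98,0],-6.27,0.4],
  [[-0.09,-3.98,0],-6.27,0.4],
  [[-0.09,-3.98,0],-6.27,0.4],
])

```text
time_s: 16.45
ee_pos: [581.4, -282.7, 97.0]
ee_rot: [-180.0, 0.2, -18.3]
force: [1.3, 0.1, -0.4]
gripper_width: 54.7
gripper_force: 0.0
```

Emit:
move_arm([
  [[0,0,-2],0,0.4],
  [[0,0,-2],0,0.4],
  [[0,0,0],0,0.4],
  [[0,0,0],0,0.4],
])

```text
time_s: 16.85
ee_pos: [582.0, -281.2, 57.6]
ee_rot: [-180.0, 0.1, -18.0]
force: [-0.1, 0.5, 0.3]
gripper_width: 54.2
gripper_force: 0.0
```

Run:
```python
from h import *
f=env.grab_frame("scene"); P=cloud(f); R=Ro.from_euler('z',76,degrees=True).as_matrix()[:2,:2]
q=(P[...,:2]-[542.3,266.2])@R
m=(abs(q[...,0]-60)<50)&(abs(q[...,1]+40)<33)&(P[...,2]>20)&(P[...,2]<45)
print(m.sum(),rect(P[m]) if m.sum()>20 else '',np.nanmax(P[m][:,2]))
w=env.grab_frame("wrist");Pw=cloud(w)
m=(abs(Pw[...,0]-583)<30)&(abs(Pw[...,1]+281)<30)&(Pw[...,2]>9)&(Pw[...,2]<22)
m=(m&(w["frame"][...,0].astype(int)-w["frame"][...,2]>40)).astype(np.uint8)
m=cv2.morphologyEx(m,cv2.MORPH_OPEN,np.ones((3,3),np.uint8))>0
print(m.sum(),rect(Pw[m]), np.percentile(Pw[m][:,2],95))
print(env.state()["ee_pos"],env.state()["ee_rot"])
```

```text
81 (array([600.2, 311.7]), array([25.5, 25.4]), 39.2) 31.01822281359796
1280 (array([ 583.3, -280.1]), array([49.1, 18. ]), -17.0) 15.894406272890226
[ 583.12638327 -281.43874627   59.17354907] [ 1.79986049e+02 -6.08832808e-02 -1.80226702e+01]
```

Emit:
move_arm([
  [[0.04,0.05,-2.5],0.5,0.4],
  [[0,0,-2],0,0.4],
  [[0,0,-0.9],0,0.4],
  [[0,0,-0.25],0,0.4],
  [[0,0,0],0,1],
])

```text
time_s: 17.45
ee_pos: [583.5, -281.2, 2.6]
ee_rot: [180.0, -0.1, -17.5]
force: [-0.1, -0.4, 0.1]
gripper_width: 49.2
gripper_force: 0.0
```

Emit:
move_arm([
  [[0,0,0],0,1],
  [[0,0,0],0,1],
  [[0,0,0],0,1],
  [[0,0,0],0,1],
  [[0,0,0],0,1],
])

```text
time_s: 17.95
ee_pos: [583.2, -281.1, 2.4]
ee_rot: [180.0, -0.0, -17.6]
force: [0.1, -1.1, 2.0]
gripper_width: 17.5
gripper_force: 30.0
```

Emit:
move_arm([
  [[0,0,0],0,1],
  [[0,0,0],0,1],
  [[0,0,0],0,1],
])

```text
time_s: 18.25
ee_pos: [583.2, -281.1, 2.4]
ee_rot: [180.0, -0.0, -17.6]
force: [0.0, 0.2, 4.2]
gripper_width: 17.9
gripper_force: 30.0
```

Emit:
move_arm([
  [[0,0,3],0,1],
  [[0,0,3],0,1],
  [[-0.73,3.83,0],7.2,1],
  [[-0.73,3.83,0],7.2,1],
  [[-0.73,3.83,0],7.2,1],
])

```text
time_s: 18.75
ee_pos: [560.2, -165.1, 61.4]
ee_rot: [-180.0, 0.0, 4.3]
force: [0.7, 0.4, -1.6]
gripper_width: 17.6
gripper_force: 30.0
```

Emit:
move_arm([
  [[-0.73,3.83,0],7.2,1],
  [[-0.73,3.83,0],7.2,1],
  [[-0.73,3.83,0],7.2,1],
  [[-0.73,3.83,0],7.2,1],
  [[-0.73,3.83,0],7.2,1],
])

```text
time_s: 19.25
ee_pos: [523.7, 26.7, 61.5]
ee_rot: [-180.0, 0.0, 40.3]
force: [0.6, -0.5, -1.0]
gripper_width: 18.0
gripper_force: 30.0
```

Emit:
move_arm([
  [[-0.73,3.83,0],7.2,1],
  [[-0.73,3.83,0],7.2,1],
  [[-0.73,3.83,0],7.2,1],
  [[-0.73,3.83,0],7.2,1],
  [[-0.73,3.83,0],7.2,1],
])

```text
time_s: 19.75
ee_pos: [487.2, 218.1, 61.4]
ee_rot: [-180.0, 0.0, 76.4]
force: [1.0, -0.1, -1.0]
gripper_width: 17.8
gripper_force: 30.0
```

Emit:
move_arm([
  [[0,0,-2],0,1],
  [[0,0,0],0,1],
  [[0,0,0],0,1],
])

```text
time_s: 20.05
ee_pos: [487.4, 216.3, 41.4]
ee_rot: [-179.9, 0.1, 76.0]
force: [0.8, -0.1, -1.1]
gripper_width: 18.0
gripper_force: 30.0
```

Emit:
move_arm([
  [[0.1,0.05,-1.5],0,1],
  [[0,0,-1],0,1],
  [[0,0,-0.5],0,1],
  [[0,0,-0.2],0,1],
  [[0,0,0],0,1],
])

```text
time_s: 20.55
ee_pos: [489.2, 217.1, 10.0]
ee_rot: [-180.0, 0.0, 76.0]
force: [-0.6, -0.3, -0.9]
gripper_width: 17.4
gripper_force: 30.0
```

Emit:
move_arm([
  [[0,0,0],0,0.6],
  [[0,0,0],0,0.6],
  [[0,0,0],0,0.6],
  [[0,0,0],0,0.6],
  [[0,0,1],0,0.6],
])

```text
time_s: 21.05
ee_pos: [488.2, 217.0, 19.4]
ee_rot: [-179.9, 0.1, 76.1]
force: [1.0, 0.3, 0.3]
gripper_width: 36.3
gripper_force: 0.0
```

Emit:
move_arm([
  [[0,0,2],0,0.6],
  [[0,0,3],0,0.6],
  [[0,0,3],0,0.6],
  [[0,0,0],0,0.6],
  [[0,0,0],0,0.6],
])

```text
time_s: 21.55
ee_pos: [489.3, 217.5, 101.0]
ee_rot: [179.9, -0.1, 76.1]
force: [-0.5, -0.1, 0.1]
gripper_width: 36.5
gripper_force: 0.0
```

Emit:
move_arm([
  [[-0.22,-4.13,0],0,0.3],
  [[-0.22,-4.13,0],0,0.3],
  [[-0.22,-4.13,0],0,0.3],
  [[-0.22,-4.13,0],0,0.3],
  [[-0.22,-4.13,0],0,0.3],
])

```text
time_s: 22.05
ee_pos: [476.7, 9.3, 98.8]
ee_rot: [-179.8, 0.0, 76.1]
force: [0.8, -0.1, 1.3]
gripper_width: 63.7
gripper_force: 0.0
```

Emit:
move_arm([
  [[-0.22,-4.13,0],0,0.3],
  [[-0.22,-4.13,0],0,0.3],
  [[-0.22,-4.13,0],0,0.3],
  [[-0.22,-4.13,0],0,0.3],
  [[-0.22,-4.13,0],0,0.3],
])

```text
time_s: 22.55
ee_pos: [465.7, -196.9, 98.7]
ee_rot: [-179.8, -0.0, 76.0]
force: [0.8, -0.2, 0.0]
gripper_width: 63.9
gripper_force: 0.0
```

Emit:
move_arm([
  [[-0.22,-4.13,0],0,0.3],
  [[-0.22,-4.13,0],0,0.3],
  [[0,0,-4],0,0.3],
  [[0,0,0],0,0.3],
  [[0,0,0],0,0.3],
])

```text
time_s: 23.05
ee_pos: [461.4, -277.3, 58.8]
ee_rot: [-179.8, -0.1, 76.0]
force: [0.3, -0.3, 0.2]
gripper_width: 63.5
gripper_force: 0.0
```

Run:
```python
from h import *
w=env.grab_frame("wrist");Pw=cloud(w)
m=(abs(Pw[...,0]-463)<26)&(abs(Pw[...,1]+278)<26)&(Pw[...,2]>9)&(Pw[...,2]<24)
m=cv2.morphologyEx(m.astype(np.uint8),cv2.MORPH_OPEN,np.ones((3,3),np.uint8))>0
print(m.sum(),rect(Pw[m]), np.percentile(Pw[m][:,2],95))
print(env.state()["ee_pos"],env.state()["ee_rot"])
```

```text
934 (array([ 463.6, -276.6]), array([31.1, 30.4]), 75.7) 17.7939083441156
[ 462.51117975 -277.62837346   59.93199002] [-1.79934156e+02 -3.08103585e-02  7.60819265e+01]
```

Collar confirmed at (463,−277). Descending to z≈2.

Emit:
move_arm([
  [[0.08,0.05,-2.5],0,0.3],
  [[0,0,-2],0,0.3],
  [[0,0,-1],0,0.3],
  [[0,0,-0.25],0,0.3],
  [[0,0,0],0,1],
])

```text
time_s: 23.6
ee_pos: [464.1, -277.7, 3.2]
ee_rot: [179.9, 0.0, 76.1]
force: [0.1, -0.1, 0.9]
gripper_width: 58.1
gripper_force: 0.0
```

Emit:
move_arm([
  [[0,0,0],0,1],
  [[0,0,0],0,1],
  [[0,0,0],0,1],
  [[0,0,0],0,1],
  [[0,0,0],0,1],
])

```text
time_s: 24.1
ee_pos: [463.7, -277.9, 3.0]
ee_rot: [180.0, 0.0, 76.0]
force: [-1.0, 0.7, 4.3]
gripper_width: 31.4
gripper_force: 30.0
```

Emit:
move_arm([
  [[0,0,0],0,1],
  [[0,0,0],0,1],
  [[0,0,0],0,1],
])

```text
time_s: 24.4
ee_pos: [463.7, -277.9, 3.0]
ee_rot: [180.0, 0.0, 76.0]
force: [-0.8, 0.4, 5.7]
gripper_width: 31.2
gripper_force: 30.0
```

Emit:
move_arm([
  [[0,0,3],0,1],
  [[0,0,3],0,1],
  [[0.36,4.08,0],0,1],
  [[0.36,4.08,0],0,1],
  [[0.36,4.08,0],0,1],
])

```text
time_s: 24.9
ee_pos: [474.1, -154.3, 62.4]
ee_rot: [180.0, -0.0, 76.0]
force: [-0.2, -0.0, -0.8]
gripper_width: 31.4
gripper_force: 30.0
```

Emit:
move_arm([
  [[0.36,4.08,0],0,1],
  [[0.36,4.08,0],0,1],
  [[0.36,4.08,0],0,1],
  [[0.36,4.08,0],0,1],
  [[0.36,4.08,0],0,1],
])

```text
time_s: 25.4
ee_pos: [492.0, 50.3, 62.2]
ee_rot: [-180.0, 0.0, 76.0]
force: [1.1, -0.1, -0.2]
gripper_width: 31.3
gripper_force: 30.0
```

Emit:
move_arm([
  [[0.36,4.08,0],0,1],
  [[0.36,4.08,0],0,1],
  [[0.36,4.08,0],0,1],
  [[0.36,4.08,0],0,1],
  [[0.36,4.08,0],0,1],
])

```text
time_s: 25.9
ee_pos: [510.0, 254.3, 62.1]
ee_rot: [-180.0, 0.0, 76.1]
force: [0.6, -0.5, -0.9]
gripper_width: 30.8
gripper_force: 30.0
```

Emit:
move_arm([
  [[0.36,4.08,0],0,1],
  [[0.36,4.08,0],0,1],
  [[0,0,-2],0,1],
  [[0,0,0],0,1],
  [[0,0,0],0,1],
])

```text
time_s: 26.4
ee_pos: [516.7, 333.5, 41.7]
ee_rot: [-179.9, 0.1, 76.0]
force: [0.7, 0.8, -0.2]
gripper_width: 31.3
gripper_force: 30.0
```

Emit:
move_arm([
  [[0.05,0.05,-1.5],0,1],
  [[0,0,-1],0,1],
  [[0,0,-0.5],0,1],
  [[0,0,-0.2],0,1],
  [[0,0,0],0,1],
])

```text
time_s: 26.9
ee_pos: [518.2, 334.5, 10.6]
ee_rot: [180.0, -0.0, 76.0]
force: [-0.1, -0.3, -0.6]
gripper_width: 31.0
gripper_force: 30.0
```

Emit:
move_arm([
  [[0,0,0],0,0.56],
  [[0,0,0],0,0.56],
  [[0,0,0],0,0.56],
  [[0,0,0],0,0.56],
  [[0,0,1],0,0.56],
])

```text
time_s: 27.4
ee_pos: [517.1, 334.2, 19.7]
ee_rot: [-179.9, 0.1, 76.1]
force: [0.2, -1.0, -1.1]
gripper_width: 40.5
gripper_force: 0.0
```

Emit:
move_arm([
  [[0,0,2],0,0.56],
  [[0,0,3],0,0.56],
  [[0,0,4],0,0.56],
  [[0,0,5],0,0.56],
  [[0,0,4],0,0.56],
])

```text
time_s: 27.9
ee_pos: [518.3, 335.0, 204.2]
ee_rot: [179.9, -0.1, 76.1]
force: [1.4, 0.9, -0.3]
gripper_width: 40.2
gripper_force: 0.0
```

Emit:
move_arm([
  [[0,-4,2],0,0.3],
  [[0,-4,2],0,0.3],
  [[0,-1,2],0,0.3],
  [[0,0,0],0,0.3],
  [[0,0,0],0,0.3],
])

```text
time_s: 28.4
ee_pos: [517.9, 245.0, 260.8]
ee_rot: [180.0, -0.1, 76.0]
force: [-0.1, 0.4, -0.6]
gripper_width: 63.8
gripper_force: 0.0
```

Run:
```python
from h import *
print(env.state()["ee_pos"])
w=env.grab_frame("wrist");save(w,'w_end.png')
f=env.grab_frame("side");save(f,'s_end.png')
R=Ro.from_euler('z',76,degrees=True).as_matrix()[:2,:2]
for n,g in (("w",w),("side",f)):
    P=cloud(g); q=(P[...,:2]-[542.3,266.2])@R
    for nm,x,y in (("handle",-60.5,-40.5),("guard",-60.5,40.5),("pommel",60.5,-40.5),("collar",60.5,40.5)):
        b=(abs(q[...,0]-x)<52)&(abs(q[...,1]-y)<32)&(P[...,2]<60)
        for lo in (13,):
            m=cv2.morphologyEx((b&(P[...,2]>lo)).astype(np.uint8),cv2.MORPH_OPEN,np.ones((2,2),np.uint8))>0
            if m.sum()>20:
                t=np.percentile(P[m][:,2],90); Q=np.c_[q[m]-[x,y],P[m][:,2]]; Q=Q[Q[:,2]>t-5]
                print(n,nm,m.sum(),'top',t.round(1),rect(Q),'card z',np.median(P[b&(P[...,2]<12)][:,2]).round(1))
```

```text
[517.91015599 245.02142328 260.77011871]
w handle 1562 top nan (array([0., 0.]), array([0., 0.]), 0.0) card z 8.1
w guard 435 top nan (array([0., 0.]), array([0., 0.]), 0.0) card z 8.0
w pommel 389 top 30.5 (array([ 0. , -0.2]), array([25.1, 24. ]), -59.5) card z 8.2
w collar 303 top nan (array([0., 0.]), array([0., 0.]), 0.0) card z 8.2
side handle 289 top nan (array([0., 0.]), array([0., 0.]), 0.0) card z 6.2
side guard 69 top 21.3 (array([-6.4, -1.6]), array([40.2, 15.2]), -5.3) card z 6.0
side pommel 61 top 26.4 (array([-7.4, -0.5]), array([21.1, 14.2]), -48.2) card z 6.0
side collar 69 top 21.8 (array([-2.2, -2.4]), array([30.6, 25.2]), -17.4) card z 6.2
```

View pics/w_end.png

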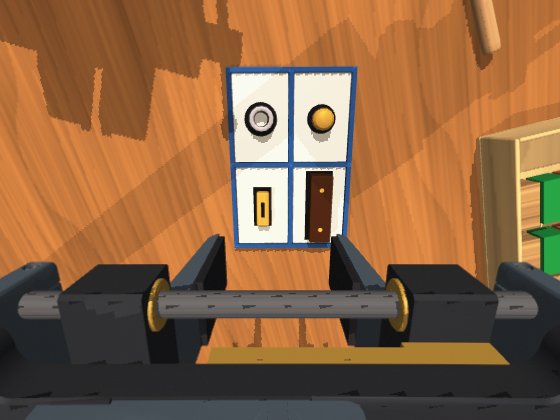

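The wrist view shows every part on its own shape: collar (261,119), pommel (321,118), guard (262,207), handle (319,207). I'll run a numeric check and hand in if it passes.

Run:
```python
from h import *
w=env.grab_frame("wrist"); P=cloud(w); P=np.nan_to_num(P,nan=-999)
R=Ro.from_euler('z',76,degrees=True).as_matrix()[:2,:2]; q=(P[...,:2]-[542.3,266.2])@R; ok=True
for nm,x,y,h in (("handle",-60.5,-40.5,33),("guard",-60.5,40.5,21),("pommel",60.5,-40.5,29),("collar",60.5,40.5,23)):
    m=(abs(q[...,0]-x)<52)&(abs(q[...,1]-y)<32)&(abs(P[...,2]-h)<5)
    r=rect(q[m]-[x,y]); print(nm,m.sum(),r,np.median(P[m][:,2])); ok&=np.hypot(*r[0])<7
s=env.grab_frame("scene"); Q=np.nan_to_num(cloud(s),nan=-999)
for nm,x,y in (("ash",463.5,-394),("alu",436.5,-185.3)):
    m=(abs(Q[...,0]-x)<60)&(abs(Q[...,1]-y)<45)&(Q[...,2]>8); print(nm,rect(Q[m]))
print(ok)
if ok: print(env.job_done())
```

```text
handle 1491 (array([ 2.5, -0.4]), array([94.8, 30.2]), -0.0) 33.93697845167242
guard 423 (array([ 0.2, -0.6]), array([48.5, 17.2]), -0.4) 21.870342571313927
pommel 360 (array([0.5, 0.3]), array([25.8, 25.6]), 90.0) 28.628490419621812
collar 307 (array([ 0.8, -0.9]), array([30.7, 30.7]), -27.2) 23.68055329374323
ash (array([ 464.6, -393.8]), array([96. , 31.4]), 33.5)
alu (array([ 437.1, -185.3]), array([50. , 18.2]), 33.4)
True
the job is handed in; nothing more can be done
None
```

All four parts are on their own cards, each within about 3 mm of centre by the last wrist-camera check, with the handle and guard lined up and the two look-alikes where they started; the job is handed in at about 28 s, and no verdict came back.

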